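Lock the phone-repair stage with its pin, by feel

ROBOT

A 6-joint arm with a two-finger parallel gripper is mounted at the origin on the work surface. World frame = base frame: x ahead of the robot, y to its left, z up, the work surface at z = 0. Lengths are in mm, angles in degrees, forces in N, time in s.
With the tool pointing down it reaches from about 275 to 775 mm from the base axis. Payload 14.6 kg.
Tool frame: the origin (TCP) lies on the front face of the gripper's body, between the roots of the fingers; the fingertips stand 73 mm ahead of it and the grasp point (between the pads) lies 54 mm ahead of it (robot.grip_depth is the distance from the TCP to the grasp point, in mm); z points along the fingers, y is the line along which they close (so a half turn about z gives the same grasp; the last joint's range is limited). The gripper opens to 85 mm and grips with 20 to 120 N. Pads are 22 mm wide; open, the fingers measure 114 mm over their backs; the gripper's body (76 mm by 85 mm) begins 54 mm behind the grasp point. The pads swing forward as they close: fully open they stand 13 mm farther back than shut.
Start: joints at [-8.898, 15.075, -2.767, 72.158, 0, 81.102], TCP at [525.003, -0.006, 303.878] pointing down, gripper open.
Joint ranges: [-151.79, 151.79], [-50.71, 97.33], [-67.44, 78.34], [-121.81, 120.89], [-77.56, 73.72], [-180, 180]. Speed limits (degrees/s): [108.29, 108.29, 147.25, 159.86, 180, 180].

INTERFACE

Orientations are given as a 3x3 rotation matrix whose columns are the frame's x, y, z axes.
In Python, from workcell import telemetry, viewer, robot gives the robot as it stands.
- The arm moves only by the shell command python3 -m handwheel 'ROWS' [OPENING]. ROWS is JSON, a list of rows, each a list of 2 entries, a list of its own where there are three numbers: the shift along the world's x, y, z in cm, then the turn about the world's z in degrees. A call has 1 to 12 rows; each row shifts and turns the commanded pose from where the row before left it; what a row does not reach is not made up. A row lasts 1/10 s, in which the tool goes at most 50 mm and 8.59 degrees, less where a joint would pass 70% of its speed; a pose out of reach is approached as far as the arm can. A call is refused whole if a number of a shift passes 5 or a number of a turn 8.59, either way. A call with a gripper value outside its range is refused whole. OPENING is the finger opening in cm, from 0 to 8.54, set as the call begins (- or left out, the last holds). The fingers move at their own pace and stop on an object; the grip force is fixed at half the most. Time passes only in rows, so rows that do not move let the fingers close. It gives the time, the measured TCP pose, the force, the opening and the grip force at its end, in the units of the state.
- telemetry.get_obs(): the state, without advancing time (a new reading comes with each control period).
- viewer.snapshot(name): name is "scene" or "side" or "wrist"; returns a dict with "image" (400x640x3 uint8, red, green, blue), "fovy" (degrees; the focal length in pixels is half the picture's height over the tangent of half this angle, whatever the lens; pixels are square), "cx", "cy" (the principal point, pixels), "world_from_camera" (4x4, takes a point from camera to world coordinates). Camera axes: x right, y up, looking along -z (the intrinsics and any distortion apply to the point x, -y, -z); pixel columns grow to the right and rows downward; lengths in mm; the calibration is good to about 2 mm. A picture is of the moment at which its call begins. There is no depth.
- robot.job_done(): hands the job in; it is judged then, once.
The state is a dict: "clock": time; "joints": joint angles; "qd": joint speeds; "effort": joint torques, N m; "tool_pos": TCP position; "ee_rot": TCP orientation; "ft_force": force on the tool from outside, world axes, zero at the start; "moment": the same for the moment, N m; "grip_width": finger opening in mm; "gripper_force": force on a finger pad.
Only numpy, scipy, OpenCV 4.12 (cv2) and the standard library are available. Lean on these libraries where they do the work, as an engineer would, in place of code of your own. Each camera call takes 0.05 s, during which the arm holds its last target. There are 200 camera calls.

TASK

Take the locking pin from its wooden rest and lock the stage of the phone-repair fixture: reach its tip in under the overhang on the robot's side, sweep it gently along the hidden face to feel for the latch slot, and push the pin straight in until its collar sits fully home against the face. Then let go and leave the pin in place; press only gently (never harder than 25 N), do not drop the pin, and leave the other things on the bench alone.

Things in the scene. Friction and masses are not known exactly. Their poses are not given: they have to be found in the camera images.
- pin: Locking pin along its own x, level, about 100 g, 122 mm long. Black handle 44 x 20 x 20 mm, flat sides; origin: the handle's centre, on the pin's axis. In front of the handle (x=+22 mm): 8 mm round steel neck, a 16 mm collar at x=58 to 62, then an 8 mm round shaft from x=62 to the lightly chamfered tip at x=100. z is up at the start.
- pin_tip (a point): The end of the pin's shaft, on its axis, 100 mm ahead of the handle's centre along the pin's x.
- rest: Fixed plywood rest holding the pin at the start: pin's axis along the rest's x, 50 mm above the bench. Base 160 x 50 x 8 mm; 12 x 12 mm post under the handle's centre; two forks 8 mm thick, 36 mm wide, 56 mm high, open upwards, at x=+35 (neck) and +83 mm (shaft): lift the pin straight up. Origin: underside, below the handle's centre.
- fixture: Heavy fixed grey phone-repair fixture, 120 (x) x 220 (y) mm; +x points from the robot's side into it, z up; origin: centre of underside. Top plate at z=80 to 90 mm overhangs on the -x side to x=-76 mm; a clamped white phone on it, up to 104 mm high at x above -20. Below the overhang, cheeks (fronts at x=-60) leave an opening y=-50 to +50, z=30 to 80 mm.
- face_mid (a point): Middle of the opening on the hidden face, at x=-54, y=0, z=55 mm of the fixture (same axes). The face is a flat, hard, clamped steel bar closing the opening's back. It has one latch slot, 11 mm wide (y) x 11.5 mm high (z), 44 mm deep along +x, centred at z=55 mm and anywhere from y=-25 to +25: its place is not told and cannot be seen. Else the face is plain.
- home (a point): Depth mark inside the fixture: 38 mm (+x) behind face_mid. Fully home, the collar's front touches the face, the pin's tip is as deep along x as this point, and the handle's centre is 62 mm in front of the face. Across (y) the tip is then wherever the slot is. After release the pin may sag some degrees in the slot.
- multimeter: Bystander: orange multimeter 140 x 70 x 42 mm lying on the bench; origin centre of underside.
- flux_jar: Bystander: small jar, 44 mm diameter, 45 mm high; origin centre of underside.
- screwdriver: Bystander: screwdriver 150 mm long lying on the bench near the robot.
There are look-alikes about, which are no part of the job. What is meant by the rest is not turquoise, and is the larger of those in its own colour.

How it is judged:
By the outcome, as a careful person would: the job done as asked, in the order asked, and still so for the second after the job is handed in, with the robot touching nothing.
It also fails if it takes over 72 s, if anything falls off the work surface, if the arm or the gripper's body presses on something with over 40 N, if the wrist force passes 120 N, or if a joint passes its speed limit or range.

## Working session

There is one attempt and no reset: what is moved stays moved. The work goes in short steps, Python scripts to look and compute and a shell command to move; the robot and the scene stay as the last step left them, time stands still between calls to the robot, and variables do not carry over. Pictures are saved under pics/ and viewed, at most 10 in all, crops included, and the job is handed in when it is done.

```bash
ls; mkdir -p pics
python3 - <<'E'
from workcell import telemetry, viewer
import cv2,pickle
d={}
for n in ("scene","side","wrist"):
    s=viewer.snapshot(n); d[n]=s
    cv2.imwrite(f"pics/{n}0.png",s["image"][:,:,::-1])
    print(n,{k:v for k,v in s.items() if k!="image"})
pickle.dump(d,open("s0.pkl","wb"))
o=telemetry.get_obs(); print(o["ee_rot"],o["clock"])
E
```

```text
pics
scene {'fovy': 46.367211816843245, 'cx': 312.1958766275818, 'cy': 198.8893229179882, 'world_from_camera': array([[-8.76826641e-01, -4.06576846e-01,  2.56652118e-01,
         8.60348085e+02],
       [ 4.80805359e-01, -7.42695211e-01,  4.66079425e-01,
         5.53025523e+02],
       [ 1.11719638e-03,  5.32070570e-01,  8.46699274e-01,
         1.00919785e+03],
       [ 0.00000000e+00,  0.00000000e+00,  0.00000000e+00,
         1.00000000e+00]])}
side {'fovy': 52.32007266221859, 'cx': 319.82911103477727, 'cy': 199.62914193167822, 'world_from_camera': array([[ 9.97412673e-01,  5.23065203e-02, -4.93151860e-02,
         5.29247305e+02],
       [-7.08209188e-02,  5.97160064e-01, -7.98989521e-01,
        -6.26277742e+02],
       [-1.23433020e-02,  8.00414821e-01,  5.99319412e-01,
         5.72471406e+02],
       [ 0.00000000e+00,  0.00000000e+00,  0.00000000e+00,
         1.00000000e+00]])}
wrist {'fovy': 69.6703077458336, 'cx': 318.6149848245342, 'cy': 204.0281947597538, 'world_from_camera': array([[ 9.99999796e-01, -5.43002568e-04,  3.37336434e-04,
         5.25418035e+02],
       [ 4.28727288e-04,  9.61111565e-01,  2.76160054e-01,
         7.00781448e+01],
       [-4.74173566e-04, -2.76159853e-01,  9.61111602e-01,
         3.74489362e+02],
       [ 0.00000000e+00,  0.00000000e+00,  0.00000000e+00,
         1.00000000e+00]])}
[[-3.43357011e-05  9.99999693e-01 -7.82670783e-04]
 [ 9.99999991e-01  3.44391714e-05  1.32188495e-04]
 [ 1.32215409e-04 -7.82666237e-04 -9.99999685e-01]] 0.15
```

View pics/scene0.png

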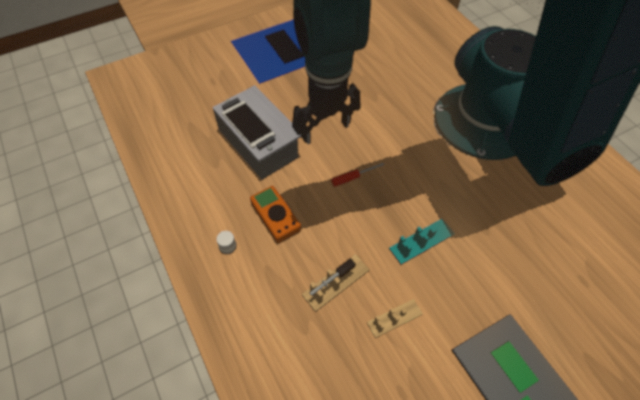

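View pics/side0.png

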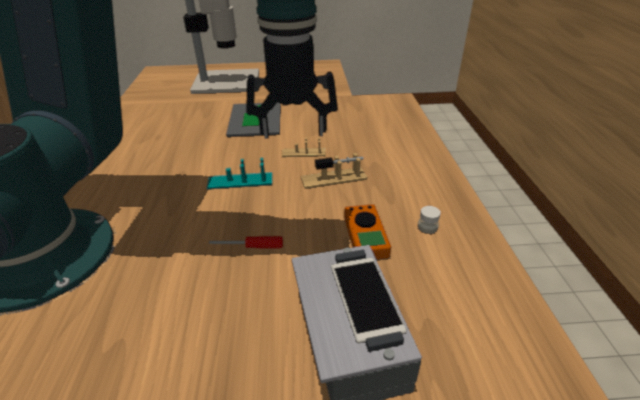

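The scene view shows the pin in the larger plywood rest (handle ≈(347,267), tip ≈(308,297)), and the fixture at ≈(255,130). In the side view the handle is at ≈(323,163), the tip at ≈(361,159), and the fixture at ≈(355,320). I'll enlarge both for exact pixels.

Run:
```python
import cv2,numpy as np
a=cv2.imread("pics/scene0.png");b=cv2.imread("pics/side0.png")
def c(im,x,y,w,h,W,H):return cv2.resize(im[y:y+h,x:x+w],(W,H),interpolation=cv2.INTER_CUBIC)
m=np.vstack([np.hstack([c(a,295,250,80,60,400,300),c(b,295,140,80,60,400,300)]),
 np.hstack([c(a,205,80,100,75,400,300),c(b,285,240,140,105,400,300)])])
cv2.imwrite("pics/crop1.png",m)
```

```text
(no output)
```

View pics/crop1.png

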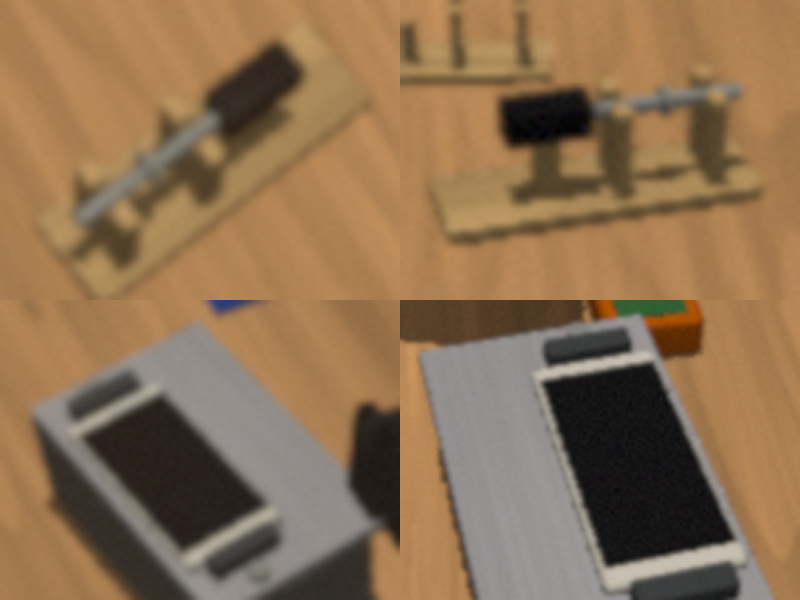

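```bash
cat > h.py <<'E'
import numpy as np
def ray(s,p):
    f=200/np.tan(np.radians(s["fovy"]/2)); M=s["world_from_camera"]
    d=M[:3,:3]@np.array([(p[0]-s["cx"])/f,-(p[1]-s["cy"])/f,-1]); return M[:3,3],d/np.linalg.norm(d)
def tri(*sp):
    A=0;b=0;R=[]
    for s,p in sp:
        o,d=ray(s,p);P=np.eye(3)-np.outer(d,d);A=A+P;b=b+P@o;R.append((P,o))
    x=np.linalg.solve(A,b);return x.round(1),[round(float(np.linalg.norm(P@(x-o))),1) for P,o in R]
def plane(s,p,z):
    o,d=ray(s,p);return (o+d*(z-o[2])/d[2]).round(1)
def proj(s,X):
    f=200/np.tan(np.radians(s["fovy"]/2)); M=s["world_from_camera"];c=M[:3,:3].T@(np.array(X)-M[:3,3])
    return np.array([s["cx"]+f*c[0]/-c[2],s["cy"]-f*c[1]/-c[2]]).round(1)
E
python3 - <<'E'
import pickle;from h import *
d=pickle.load(open("s0.pkl","rb"));a,b=d["scene"],d["side"]
for n,p,q in [("tip",(310.6,293.4),(363.2,158.2)),("collar",(325,283),(347.8,159.8)),("handle",(346,267.6),(324.4,163.4)),
 ("F-+",(298.75,135.75),(292,258.2)),("F++",(262,157),(370.75,246.3)),("F--",(255,85.5),(325,381)),("F+-",(213.75,107),(412,357))]:
    z=50 if n[0]!="F" else 90
    print(n,tri((a,p),(b,q)),plane(a,p,z),plane(b,q,z))
print(d["wrist"]["world_from_camera"][:3,3])
E
```

```text
tip (array([689.7, 233.4,  49.2]), [1.8, 1.8]) [688.1 234.   50. ] [691.1 231.3  50. ]
collar (array([650.8, 228. ,  50. ]), [1.6, 1.6]) [649.2 228.2  50. ] [652.3 227.2  50. ]
handle (array([592. , 218.5,  48.9]), [1.9, 1.9]) [590.4 219.1  50. ] [593.7 215.8  50. ]
F-+ (array([ 515. , -138.4,   86. ]), [3.9, 3.9]) [ 520.6 -135.5   90. ] [ 511.4 -140.9   90. ]
F++ (array([ 639. , -121.1,   89.9]), [7.7, 7.7]) [ 631.6 -119.2   90. ] [ 646.3 -123.6   90. ]
F-- (array([ 545.3, -354.6,   86.3]), [3.8, 3.8]) [ 542.7 -350.3   90. ] [ 548.8 -357.7   90. ]
F+- (array([ 668.5, -332.7,   86.5]), [3.4, 3.4]) [ 672.3 -330.7   90. ] [ 664.2 -334.    90. ]
[525.41803472  70.07814481 374.48936235]
```

View pics/wrist0.png

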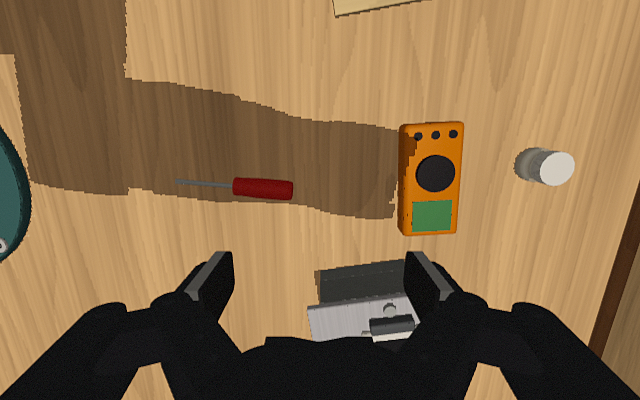

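```bash
python3 -m handwheel '[[[0.56,1.82,-0.4],8.22],[[0.56,1.82,-0.4],8.22],[[0.56,1.82,-0.4],8.22],[[0.56,1.82,-0.4],8.22],[[0.56,1.82,-0.4],8.22],[[0.56,1.82,-0.4],8.22],[[0.56,1.82,-0.4],8.22],[[0.56,1.82,-0.4],8.22],[[0.56,1.82,-0.4],8.22],[[0.56,1.82,-0.4],8.22],[[0.56,1.82,-0.4],8.22],[[0.56,1.82,-0.4],8.22]]' 8.5
python3 -m handwheel '[[[0,0,0],0],[[0,0,0],0],[[0,0,0],0]]'
python3 - <<'E'
from workcell import viewer
import cv2,pickle
s=viewer.snapshot("wrist");pickle.dump(s,open("w1.pkl","wb"));cv2.imwrite("pics/wrist1.png",s["image"][:,:,::-1])
E
```

```text
clock: 1.35
tool_pos: [592.3, 219.2, 255.4]
ee_rot: [[-0.988, -0.156, -0.001], [-0.156, 0.988, -0.0], [0.001, -0.0, -1.0]]
ft_force: [0.0, 0.6, 0.1]
grip_width: 85.1
gripper_force: 0.0
clock: 1.65
tool_pos: [592.0, 217.8, 256.0]
ee_rot: [[-0.989, -0.147, -0.0], [-0.147, 0.989, -0.0], [0.0, -0.0, -1.0]]
ft_force: [-0.3, 0.3, 0.5]
grip_width: 85.3
gripper_force: 0.0
```

View pics/wrist1.png

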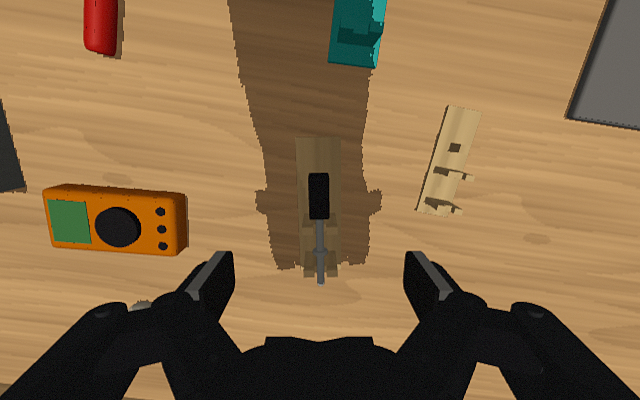

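The wrist view shows the pin straight between the fingers. The handle's top face spans ≈(308..329, 173..219) and the tip is at ≈(320,284), with the yaw well aligned.

Run:
```python
import pickle;from h import *
s=pickle.load(open("w1.pkl","rb"));d=pickle.load(open("s0.pkl","rb"))
h=plane(s,(318.7,196),60);t=plane(s,(320.3,284),50)
print(h,t,np.degrees(np.arctan2(t[1]-h[1],t[0]-h[0])))
print("tri handle",tri((s,(318.7,196)),(d["side"],(324.4,161.4)),(d["scene"],(346,265))))
print("tri tip",tri((s,(320.3,284)),(d["side"],(363.2,158.2)),(d["scene"],(310.6,293.4))))
for c in [(307,307),(420,290)]: print(plane(d["wrist"],c,90))
```

```text
[591.3 217.6  60. ] [691.7 234.4  50. ] 9.499334980340254
tri handle (array([591.7, 216.7,  56.6]), [1.2, 2.4, 2.6])
tri tip (array([690.3, 233.8,  49.9]), [1.3, 1.7, 2.2])
[ 512.  -134.7   90. ]
[ 639.6 -112.4   90. ]
```

```bash
python3 -m handwheel '[[[-0.05,0,-1.5],0.5],[[0,0,-2],0],[[0,0,-2],0],[[0,0,-2],0],[[0,0,-2],0],[[0,0,-2],0],[[0,0,-1.5],0],[[0,0,-1.2],0],[[0,0,-1],0],[[0,0,0],0],[[0,0,0],0]]'
python3 -m handwheel '[[[0,0,0],0],[[0,0,0],0],[[0,0,0],0],[[0,0,0],0],[[0,0,0],0],[[0,0,0],0],[[0,0,0],0],[[0,0,0],0]]' 1.0
```

```text
clock: 2.8
tool_pos: [591.9, 218.3, 104.3]
ee_rot: [[-0.987, -0.159, 0.0], [-0.159, 0.987, 0.0], [-0.0, -0.0, -1.0]]
ft_force: [-0.3, 0.6, 0.7]
grip_width: 85.1
gripper_force: 0.0
clock: 3.6
tool_pos: [591.8, 218.4, 104.2]
ee_rot: [[-0.987, -0.159, 0.0], [-0.159, 0.987, 0.0], [-0.0, 0.0, -1.0]]
ft_force: [-1.7, -1.1, 5.4]
grip_width: 19.4
gripper_force: 58.8
```

```bash
python3 -m handwheel '[[[0,0,0.5],0],[[0,0,1],0],[[0,0,1],0],[[0,0,1.5],0],[[0,0,1.6],0],[[0,0,2],0],[[0,0,2],0],[[0,0,2],0],[[0,0,2],0],[[0,0,2],0],[[0,0,1],0],[[0,0,1],0]]'
python3 -m handwheel '[[[0,-2,0],0],[[0,-3,0],0],[[0,-4,0],0],[[0,-4,0],0],[[0,-4,0],0],[[0.2,-4,0],0],[[0.2,-4,0],0],[[0.2,-4,0],0],[[0.2,-4,0],0],[[0,-4,0],0],[[0,-4,0],0],[[0,-3.6,0],0]]'
python3 -m handwheel '[[[0,-0.5,0],0],[[0,0,0],0],[[0,0,0],0],[[0,0,0],0],[[0,0,0],0]]'
python3 - <<'E'
from workcell import viewer
import cv2,pickle
s=viewer.snapshot("wrist");pickle.dump(s,open("w2.pkl","wb"));cv2.imwrite("pics/wrist2.png",s["image"][:,:,::-1])
E
```

```text
clock: 4.8
tool_pos: [591.6, 218.4, 280.8]
ee_rot: [[-0.987, -0.159, 0.0], [-0.159, 0.987, 0.0], [-0.0, 0.0, -1.0]]
ft_force: [0.5, -0.2, -0.2]
grip_width: 19.1
gripper_force: 58.6
clock: 6.0
tool_pos: [599.3, -229.5, 279.6]
ee_rot: [[-0.987, -0.158, -0.001], [-0.158, 0.987, 0.0], [0.001, 0.0, -1.0]]
ft_force: [0.1, 0.9, -0.6]
grip_width: 19.3
gripper_force: 58.6
clock: 6.5
tool_pos: [599.8, -231.5, 280.1]
ee_rot: [[-0.987, -0.16, 0.0], [-0.16, 0.987, -0.0], [-0.0, -0.0, -1.0]]
ft_force: [1.1, 0.9, -0.2]
grip_width: 18.8
gripper_force: 58.7
```

View pics/wrist2.png

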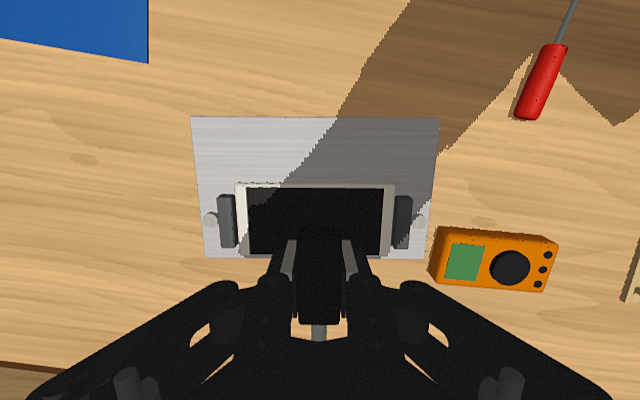

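The fixture's robot-side top edge runs from (190.5,116) to (440,118) and the far corners are at ≈(204,259) and (425,259). The handle sits level between the pads.

Run:
```python
import pickle;from h import *
s=pickle.load(open("w2.pkl","rb"));d=pickle.load(open("s0.pkl","rb"))
P=[plane(s,p,90)[:2] for p in [(190.5,116.5),(440,118),(425,259),(204,259)]]
print(P,[np.linalg.norm(P[i]-P[i-1]).round(1) for i in range(4)])
e=P[1]-P[0];print("yaw",np.degrees(np.arctan2(-e[0],e[1])))
e=P[2]-P[1];print(np.degrees(np.arctan2(e[1],e[0])));e=P[3]-P[0];print(np.degrees(np.arctan2(e[1],e[0])))
for z,p,q,n in((90,(190.5,116.5),(325,381),"F--"),(90,(440,118),(292,258.2),"F-+")): print(n,tri((s,p),(d["side"],q)))
m=(P[0]+P[1])/2
a=np.radians(9);x=np.array([np.cos(a),np.sin(a)])
print("edge mid",m,"face_mid",m+22*x,"tip(z) of pin at tool",)
for p in [(319,340)]: print(plane(s,p,226))
```

```text
[array([ 545.1, -353.3]), array([ 511.5, -138.9]), array([ 644.8, -116.4]), array([ 680.3, -334.7])] [np.float64(136.5), np.float64(217.0), np.float64(135.2), np.float64(221.2)]
yaw 8.906744183779757
9.580773729860912
7.833235686831298
F-- (array([ 547.2, -355.3,   85.4]), [1.8, 1.8])
F-+ (array([ 511.3, -137.7,   86.8]), [0.0, 0.0])
edge mid [ 528.3 -246.1] face_mid [ 550.02914349 -242.65844177] tip(z) of pin at tool
[ 639.9 -225.   226. ]
```

```bash
python3 -m handwheel '[[[-1,-0.4,0],0],[[-2,-0.7,0],0],[[-3,-1,0],0],[[-3,-1,0],0],[[-3,-1,0],0],[[-3,-1,0],0],[[-2.5,-0.7,0],0],[[-1.6,-0.5,0],0],[[0,0,0],0],[[0,0,0],0]]'
python3 -m handwheel '[[[0,0,-1],0],[[0,0,-2],0],[[0,0,-2],0],[[0,0,-2],0],[[0,0,-2],0],[[0,0,-2],0],[[0,0,-2],0],[[0,0,-2],0],[[0,0,-1.1],0],[[0,0,-1],0],[[0,0,0],0],[[0,0,0],0]]'
```

```text
clock: 7.55
tool_pos: [408.9, -295.7, 280.1]
ee_rot: [[-0.987, -0.158, 0.001], [-0.158, 0.987, -0.0], [-0.001, -0.0, -1.0]]
ft_force: [-0.5, -0.5, -0.3]
grip_width: 19.1
gripper_force: 58.7
clock: 8.75
tool_pos: [409.0, -295.7, 109.2]
ee_rot: [[-0.987, -0.159, 0.0], [-0.159, 0.987, -0.0], [-0.0, -0.0, -1.0]]
ft_force: [1.4, -0.2, -1.2]
grip_width: 19.0
gripper_force: 58.7
```

Run:
```python
from workcell import viewer
import cv2,pickle;from h import *
o=[]
for n in("scene","side"):
    s=viewer.snapshot(n);p=proj(s,(507.8,-280,55));print(n,p,proj(s,(409,-295.7,55)))
    x,y=int(p[0])-50,max(0,int(p[1])-60);c=s["image"][y:y+100,x:x+100,::-1];print(x,y,c.shape);o.append(cv2.resize(c,(400,400),interpolation=cv2.INTER_CUBIC))
cv2.imwrite("pics/c3.png",np.hstack(o))
```

```text
scene [278.6 106.6] [307.5  90.5]
228 46 (100, 100, 3)
side [292.4 344.6] [221.7 359.4]
242 284 (100, 100, 3)
```

View pics/c3.png

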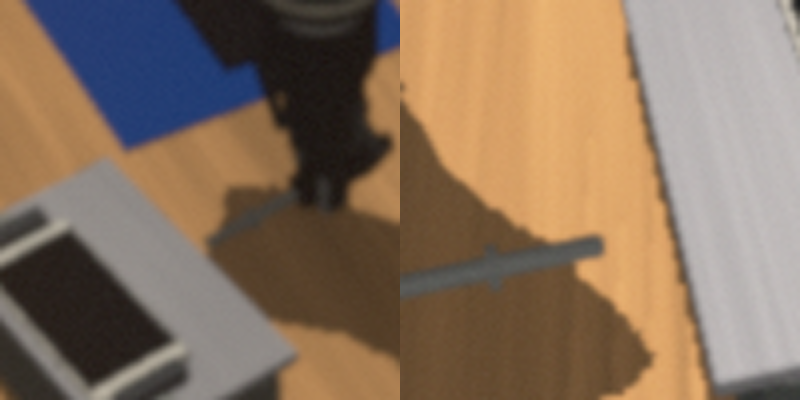

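The side crop puts the tip at (292.5,344.8), matching the prediction, and the pin is level. I'm moving in under the overhang.

```bash
python3 -m handwheel '[[[0.99,0.16,0],0],[[0.99,0.16,0],0],[[0.99,0.16,0],0],[[0.5,0.08,0],0],[[0.3,0.05,0],0],[[0,0,0],0],[[0,0,0],0]]'
python3 -m handwheel '[[[0.1,0.016,0],0],[[0.1,0.016,0],0],[[0.1,0.016,0],0],[[0,0,0],0],[[0,0,0],0]]'
```

```text
clock: 9.55
tool_pos: [446.3, -289.4, 108.8]
ee_rot: [[-0.987, -0.159, -0.0], [-0.159, 0.987, 0.0], [0.0, 0.0, -1.0]]
ft_force: [-0.8, 0.7, -1.4]
grip_width: 19.0
gripper_force: 58.7
clock: 10.05
tool_pos: [449.4, -289.0, 108.9]
ee_rot: [[-0.987, -0.159, -0.0], [-0.159, 0.987, -0.0], [0.0, -0.0, -1.0]]
ft_force: [-0.0, -0.8, -1.2]
grip_width: 19.0
gripper_force: 58.7
```

```bash
python3 -m handwheel '[[[0.1,0.016,0],0],[[0.1,0.016,0],0],[[0.1,0.016,0],0],[[0,0,0],0],[[0,0,0],0]]' | egrep 'pos|ft'
```

```text
tool_pos: [452.4, -288.5, 108.9]
ft_force: [0.5, 0.0, 0.0]
```

```bash
python3 -m handwheel '[[[0.05,0.008,0],0],[[0.05,0.008,0],0],[[0,0,0],0],[[0,0,0],0]]' | egrep 'pos|ft'
```

```text
tool_pos: [453.4, -288.4, 108.9]
ft_force: [-0.3, 0.2, -1.2]
```

```bash
python3 -m handwheel '[[[0.05,0.008,0],0],[[0.05,0.008,0],0],[[0,0,0],0],[[0,0,0],0]]' | egrep 'pos|ft'
```

```text
tool_pos: [453.9, -288.2, 108.8]
ft_force: [-4.8, -2.0, 1.3]
```

Contact is at tool x ≈453.8, about 5 N. I'm sweeping toward +y in small steps, stopping whenever the force changes.

```bash
cat > ok.py <<'E'
import numpy as np,sys
from workcell import telemetry
o=telemetry.get_obs();a=np.radians(9);u=np.array([np.cos(a),np.sin(a),0]);v=np.array([-u[1],u[0],0])
F=np.array(o["ft_force"]);p=np.array(o["tool_pos"])-[549.5,-242.7,0]
fn,fl=-F@u,F@v
print(f't {o["clock"]:.1f} depth {p@u+100:.2f} y {p@v:.1f} z {p[2]:.1f} push {fn:.1f} side {fl:.1f} fz {F[2]:.1f}')
sys.exit(not(1.5<fn<10 and abs(fl)<5))
E
H="python3 -m handwheel"
$H '[[[-0.008,0.05,0],0],[[-0.008,0.05,0],0],[[-0.008,0.05,0],0],[[0,0,0],0]]' >/dev/null; python3 ok.py &&
$H '[[[-0.008,0.05,0],0],[[-0.008,0.05,0],0],[[-0.008,0.05,0],0],[[0,0,0],0]]' >/dev/null; python3 ok.py
```

```text
t 11.8 depth -1.53 y -28.8 z 108.8 push 5.6 side -2.0 fz -0.6
t 12.2 depth -1.52 y -27.2 z 108.8 push 4.3 side -2.8 fz -0.6
```

```bash
H="python3 -m handwheel"
$H '[[[-0.008,0.05,0],0],[[-0.008,0.05,0],0],[[-0.008,0.05,0],0],[[-0.008,0.05,0],0]]' >/dev/null; python3 ok.py &&
$H '[[[-0.008,0.05,0],0],[[-0.008,0.05,0],0],[[-0.008,0.05,0],0],[[-0.008,0.05,0],0]]' >/dev/null && python3 ok.py &&
$H '[[[-0.008,0.05,0],0],[[-0.008,0.05,0],0],[[-0.008,0.05,0],0],[[-0.008,0.05,0],0]]' >/dev/null && python3 ok.py &&
$H '[[[-0.008,0.05,0],0],[[-0.008,0.05,0],0],[[-0.008,0.05,0],0],[[-0.008,0.05,0],0]]' >/dev/null && python3 ok.py &&
$H '[[[-0.008,0.05,0],0],[[-0.008,0.05,0],0],[[-0.008,0.05,0],0],[[-0.008,0.05,0],0]]' >/dev/null && python3 ok.py &&
$H '[[[-0.008,0.05,0],0],[[-0.008,0.05,0],0],[[-0.008,0.05,0],0],[[-0.008,0.05,0],0]]' >/dev/null && python3 ok.py
```

```text
t 12.6 depth -1.53 y -25.3 z 108.8 push 4.1 side -2.4 fz -0.9
t 12.9 depth -1.52 y -23.2 z 108.8 push 4.9 side -3.6 fz -1.2
t 13.3 depth -1.51 y -21.2 z 108.8 push 5.2 side -2.8 fz -0.4
t 13.8 depth -1.50 y -19.2 z 108.8 push 4.3 side -3.6 fz -2.0
t 14.2 depth -1.53 y -17.1 z 108.8 push 3.6 side -2.1 fz -1.3
t 14.6 depth -1.51 y -15.1 z 108.8 push 5.2 side -2.8 fz -1.1
```

```bash
H="python3 -m handwheel"
$H '[[[-0.008,0.05,0],0],[[-0.008,0.05,0],0],[[-0.008,0.05,0],0],[[-0.008,0.05,0],0]]' >/dev/null && python3 ok.py &&
$H '[[[-0.008,0.05,0],0],[[-0.008,0.05,0],0],[[-0.008,0.05,0],0],[[-0.008,0.05,0],0]]' >/dev/null && python3 ok.py &&
$H '[[[-0.008,0.05,0],0],[[-0.008,0.05,0],0],[[-0.008,0.05,0],0],[[-0.008,0.05,0],0]]' >/dev/null && python3 ok.py &&
$H '[[[-0.008,0.05,0],0],[[-0.008,0.05,0],0],[[-0.008,0.05,0],0],[[-0.008,0.05,0],0]]' >/dev/null && python3 ok.py &&
$H '[[[-0.008,0.05,0],0],[[-0.008,0.05,0],0],[[-0.008,0.05,0],0],[[-0.008,0.05,0],0]]' >/dev/null && python3 ok.py &&
$H '[[[-0.008,0.05,0],0],[[-0.008,0.05,0],0],[[-0.008,0.05,0],0],[[-0.008,0.05,0],0]]' >/dev/null && python3 ok.py &&
$H '[[[-0.008,0.05,0],0],[[-0.008,0.05,0],0],[[-0.008,0.05,0],0],[[-0.008,0.05,0],0]]' >/dev/null && python3 ok.py &&
$H '[[[-0.008,0.05,0],0],[[-0.008,0.05,0],0],[[-0.008,0.05,0],0],[[-0.008,0.05,0],0]]' >/dev/null && python3 ok.py
```

```text
t 14.9 depth -1.49 y -13.1 z 108.8 push 4.1 side -2.8 fz -0.6
t 15.3 depth -1.49 y -11.1 z 108.8 push 4.9 side -2.1 fz 0.3
t 15.8 depth -1.49 y -9.0 z 108.8 push 5.0 side -2.5 fz -0.4
t 16.1 depth -1.48 y -7.0 z 108.8 push 4.8 side -2.6 fz -1.5
t 16.6 depth -1.48 y -5.0 z 108.8 push 4.2 side -3.2 fz -0.4
t 16.9 depth -1.46 y -2.9 z 108.8 push 3.9 side -1.9 fz -1.3
t 17.4 depth -1.46 y -0.9 z 108.8 push 3.7 side -2.4 fz -0.7
t 17.8 depth -1.40 y 1.1 z 108.8 push 4.9 side -1.7 fz -0.2
```

```bash
H="python3 -m handwheel"
$H '[[[-0.008,0.05,0],0],[[-0.008,0.05,0],0],[[-0.008,0.05,0],0],[[-0.008,0.05,0],0]]' >/dev/null && python3 ok.py &&
$H '[[[-0.008,0.05,0],0],[[-0.008,0.05,0],0],[[-0.008,0.05,0],0],[[-0.008,0.05,0],0]]' >/dev/null && python3 ok.py &&
$H '[[[-0.008,0.05,0],0],[[-0.008,0.05,0],0],[[-0.008,0.05,0],0],[[-0.008,0.05,0],0]]' >/dev/null && python3 ok.py &&
$H '[[[-0.008,0.05,0],0],[[-0.008,0.05,0],0],[[-0.008,0.05,0],0],[[-0.008,0.05,0],0]]' >/dev/null && python3 ok.py &&
$H '[[[-0.008,0.05,0],0],[[-0.008,0.05,0],0],[[-0.008,0.05,0],0],[[-0.008,0.05,0],0]]' >/dev/null && python3 ok.py &&
$H '[[[-0.008,0.05,0],0],[[-0.008,0.05,0],0],[[-0.008,0.05,0],0],[[-0.008,0.05,0],0]]' >/dev/null && python3 ok.py &&
$H '[[[-0.008,0.05,0],0],[[-0.008,0.05,0],0],[[-0.008,0.05,0],0],[[-0.008,0.05,0],0]]' >/dev/null && python3 ok.py &&
$H '[[[-0.008,0.05,0],0],[[-0.008,0.05,0],0],[[-0.008,0.05,0],0],[[-0.008,0.05,0],0]]' >/dev/null && python3 ok.py
```

```text
t 18.1 depth -1.16 y 3.3 z 108.9 push 2.9 side -3.0 fz -1.2
t 18.6 depth -0.89 y 5.5 z 108.9 push -0.8 side -0.4 fz -0.8
```

The push force vanished at y≈5.5, so the tip is in the slot. I'm advancing gently.

```bash
H="python3 -m handwheel"
$H '[[[0.05,0.008,0],0],[[0.05,0.008,0],0],[[0.05,0.008,0],0],[[0,0,0],0]]' >/dev/null && python3 ok.py
```

```text
t 18.9 depth 0.49 y 5.3 z 108.9 push 0.2 side -0.6 fz -0.6
```

```bash
H="python3 -m handwheel"
$H '[[[0.05,0.008,0],0],[[0.05,0.008,0],0],[[0.05,0.008,0],0],[[0,0,0],0]]' >/dev/null && python3 ok.py
```

```text
t 19.4 depth 1.99 y 5.4 z 108.9 push 0.1 side 1.1 fz -0.7
```

```bash
H="python3 -m handwheel"; sed -i 's/1.5<fn<10/-3<fn<5/' ok.py
$H '[[[0.1,0.016,0],0],[[0.1,0.016,0],0],[[0.1,0.016,0],0],[[0.1,0.016,0],0],[[0,0,0],0]]' >/dev/null && python3 ok.py &&
$H '[[[0.1,0.016,0],0],[[0.1,0.016,0],0],[[0.1,0.016,0],0],[[0.1,0.016,0],0],[[0,0,0],0]]' >/dev/null && python3 ok.py &&
$H '[[[0.1,0.016,0],0],[[0.1,0.016,0],0],[[0.1,0.016,0],0],[[0.1,0.016,0],0],[[0,0,0],0]]' >/dev/null && python3 ok.py &&
$H '[[[0.1,0.016,0],0],[[0.1,0.016,0],0],[[0.1,0.016,0],0],[[0.1,0.016,0],0],[[0,0,0],0]]' >/dev/null && python3 ok.py &&
$H '[[[0.1,0.016,0],0],[[0.1,0.016,0],0],[[0.1,0.016,0],0],[[0.1,0.016,0],0],[[0,0,0],0]]' >/dev/null && python3 ok.py
```

```text
t 19.9 depth 6.11 y 5.4 z 108.8 push 0.0 side 0.8 fz -0.8
t 20.4 depth 10.18 y 5.4 z 108.9 push -1.0 side 0.2 fz 0.0
t 20.9 depth 14.24 y 5.4 z 108.9 push -1.3 side 0.4 fz -1.0
t 21.4 depth 18.28 y 5.4 z 108.9 push -0.4 side 0.3 fz -0.7
t 21.9 depth 22.35 y 5.4 z 108.9 push -0.3 side 0.1 fz -1.2
```

```bash
H="python3 -m handwheel"
$H '[[[0.1,0.016,0],0],[[0.1,0.016,0],0],[[0.1,0.016,0],0],[[0.1,0.016,0],0],[[0,0,0],0]]' >/dev/null && python3 ok.py &&
$H '[[[0.1,0.016,0],0],[[0.1,0.016,0],0],[[0.1,0.016,0],0],[[0.1,0.016,0],0],[[0,0,0],0]]' >/dev/null && python3 ok.py &&
$H '[[[0.1,0.016,0],0],[[0.1,0.016,0],0],[[0.1,0.016,0],0],[[0.1,0.016,0],0],[[0,0,0],0]]' >/dev/null && python3 ok.py &&
$H '[[[0.05,0.008,0],0],[[0.05,0.008,0],0],[[0,0,0],0]]' >/dev/null && python3 ok.py &&
$H '[[[0.03,0.005,0],0],[[0.02,0.003,0],0],[[0,0,0],0]]' >/dev/null && python3 ok.py &&
$H '[[[0.03,0.005,0],0],[[0.02,0.003,0],0],[[0,0,0],0]]' >/dev/null && python3 ok.py &&
$H '[[[0.03,0.005,0],0],[[0.02,0.003,0],0],[[0,0,0],0]]' >/dev/null && python3 ok.py &&
$H '[[[0.03,0.005,0],0],[[0.02,0.003,0],0],[[0,0,0],0]]' >/dev/null && python3 ok.py
```

```text
t 22.4 depth 26.38 y 5.4 z 108.9 push -0.3 side 0.0 fz -0.3
t 22.9 depth 30.44 y 5.4 z 108.9 push 0.2 side -0.0 fz -0.5
t 23.4 depth 34.52 y 5.4 z 108.9 push -0.1 side 0.7 fz -1.0
t 23.6 depth 35.37 y 5.4 z 108.9 push 0.4 side 0.5 fz -0.3
t 23.9 depth 35.86 y 5.4 z 108.9 push 1.0 side 1.4 fz -1.4
t 24.2 depth 36.30 y 5.4 z 108.9 push 0.7 side 0.8 fz -0.7
t 24.6 depth 36.46 y 5.5 z 108.8 push 6.0 side -0.3 fz 0.5
```

```bash
H="python3 -m handwheel"
$H '[[[0.03,0.005,0],0],[[0.02,0.003,0],0],[[0,0,0],0],[[0,0,0],0]]' >/dev/null ; python3 ok.py
$H '[[[0,0,0],0],[[0,0,0],0],[[0,0,0],0],[[0,0,0],0],[[0,0,0],0]]' 3.5 ; python3 ok.py
python3 - <<'E'
from workcell import viewer
import cv2
s=viewer.snapshot("wrist");cv2.imwrite("pics/wrist4.png",s["image"][:,:,::-1])
E
```

```text
t 24.9 depth 36.51 y 5.5 z 108.7 push 8.6 side -0.3 fz 1.7
clock: 25.45
tool_pos: [486.9, -247.2, 108.9]
ee_rot: [[-0.987, -0.159, 0.0], [-0.159, 0.987, -0.0], [-0.0, -0.0, -1.0]]
ft_force: [0.0, -0.7, 1.1]
grip_width: 35.1
gripper_force: 0.0
t 25.4 depth 37.49 y 5.4 z 108.9 push 0.1 side -0.7 fz 1.1
```

View pics/wrist4.png

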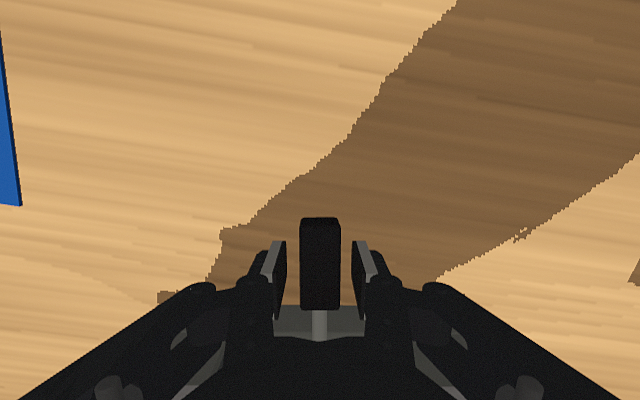

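The pin is free between the open pads (handle ≈(320,262)) and still held in the slot. I'm opening wider and lifting away.

```bash
H="python3 -m handwheel"
$H '[[[0,0,0],0],[[0,0,0],0],[[0,0,0],0],[[0,0,0.5],0],[[0,0,1],0],[[0,0,2],0],[[0,0,2],0],[[-1,0,2],0],[[-1,0,2],0],[[-1,0,2],0],[[-1,0,2],0],[[0,0,1],0]]' 6.5
$H '[[[0,0,0],0],[[0,0,0],0],[[0,0,0],0],[[0,0,0],0]]' >/dev/null
python3 - <<'E'
from workcell import viewer
import cv2,pickle;from h import *
o=[]
for n in("wrist","side"):
    s=viewer.snapshot(n);pickle.dump(s,open(n+"5.pkl","wb"))
    im=s["image"][:,:,::-1]
    if n=="side": 
        print([proj(s,p) for p in((487,-247,55),(548,-237.4,55),(465.2,-250.5,55))]); im=cv2.resize(im[260:400,190:350],(640,560))[:400]
        cv2.imwrite("pics/side5.png",im)
    else: cv2.imwrite("pics/wrist5.png",im); print(proj(s,(487,-247,65)))
    o.append(cv2.resize(im,(400,250)))
cv2.imwrite("pics/c5.png",np.vstack(o))
E
```

```text
clock: 26.7
tool_pos: [446.3, -247.3, 256.3]
ee_rot: [[-0.987, -0.158, 0.002], [-0.158, 0.987, -0.001], [-0.002, -0.002, -1.0]]
ft_force: [-0.1, -0.5, -1.5]
grip_width: 64.7
gripper_force: 0.0
[311.9 238.5]
[array([278.1, 326.2]), array([318.2, 318.2]), array([263.4, 329.1])]
```

View pics/c5.png

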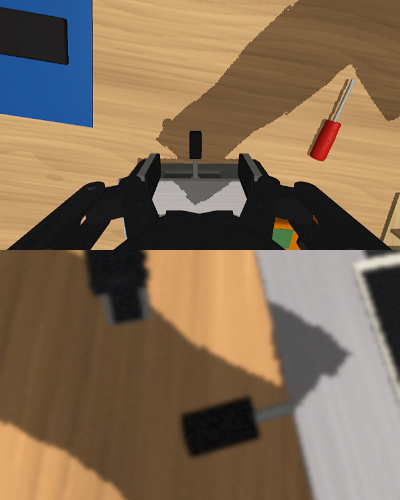

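The handle's centre shows at ≈(278,331) in the side view. That is on the predicted home line, sagged only a few mm, and nothing else is touched.

```bash
python3 -c "
from workcell import robot
print(robot.job_done())"
```

```text
the job is handed in; nothing more can be done
None
```

The pin is in the latch slot, about 5 mm to the +y side of the middle. Its collar is home against the face, pressed with about 9 N. It is released with a few mm of sag at the handle, and the job was handed in at about 27 s; no verdict was returned.

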